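# Unlock and open the service panel of the wide control box

### The job

Two white control boxes stand on the lab bench, each with a flat metal panel on top held shut by one quarter-turn wing fastener. On the wider box, give the fastener a quarter turn counter-clockwise (seen from above) to unlock it, then swing the panel up by the tab at its front edge until it stands about upright, and leave it standing open. Leave the narrower box locked.

Things in the scene. Friction and masses are not known exactly. Their poses are not given: they have to be found in the camera images.
- wide_wing (a point): Grip point of the WIDE box's fastener: dark steel upright wing 40 mm long, 11 thick, 32 high, on a 34 mm disc on the panel. The point is on the turning axis, 25 mm above the panel, 11 mm below the wing's top. x axis: along the wing's length; z: turning axis (up while shut); turns with the wing. Locked, the wing lies front to back (in line with the tab) or up to 0.2 rad off; unlocked, across the box.
- wide_fastener (a joint): Turn of that fastener, rad: 0 locked, grows counter-clockwise seen from above, stop at 1.57 (unlocked). Its tongue holds the panel until about 1 rad. Takes about 0.06 N m, stays where left. The wide box is 240 mm wide (its twin 140), 240 deep, 100 high.
- wide_tab (a point): Centre of the grip part of the wide box panel's tab: upright aluminium plate 10 mm thick (y), 28 high, standing out 45 mm from the middle of the panel's front edge. The point is 30 mm ahead of that edge, 13 mm below the panel's top, 70 mm from the wing's axis. x axis: towards the hinge, level when shut; y: along the hinge; turns with the panel. Hinge line: 160 mm along x and 9 mm along z from here.
- wide_panel (a joint): Opening of the wide box's panel, rad: 0 shut, 1.57 upright (tab straight up), stop at 1.75. About 0.3 kg; a stiff hinge holds it at any angle; about 4 N at the tab lifts it. Held between two fingers closing along the hinge line, the tab can pivot as the panel swings.
- narrow_fastener (a joint): Turn, rad, of the like fastener on the NARROW box (140 mm wide, 240 deep, 100 high): 0 locked, starts at 0 to 0.2. To be left locked.

How it is judged:
By the outcome, as a careful person would: the job done as asked, in the order asked, and still so for the second after the job is handed in, with the robot touching nothing.
It also fails if it takes over 51 s, if anything falls off the work surface, if the arm or the gripper's body presses on something with over 40 N, if the wrist force passes 120 N, or if a joint passes its speed limit or range.

### The arm

A 6-joint arm with a two-finger parallel gripper is mounted at the origin on the work surface. World frame = base frame: x ahead of the robot, y to its left, z up, the work surface at z = 0. Lengths are in m, angles in rad, forces in N, time in s.
With the tool pointing down it reaches from about 0.375 to 0.9 m from the base axis. Payload 3.1 kg.
Tool frame: the origin (TCP) lies at the centre of the arm's flange, where the gripper is bolted on; the fingertips stand 173 mm ahead of it and the grasp point (between the pads) lies 155 mm ahead of it; z points along the fingers, x is the direction in which the jaws open and shut, and the axes are right-handed (so a half turn about z gives the same grasp; the last joint's range is limited). The gripper opens to 85 mm and grips with 20 to 120 N. Pads are 22 mm wide; open, the fingers measure 114 mm over their backs; the gripper's body (76 mm by 85 mm) begins 54 mm behind the grasp point. The pads swing forward as they close: fully open they stand 13 mm farther back than shut.
Start: joints at [1.024, 0.527, 1.433, -0, 1.181, -0.178], TCP at [0.225, 0.583, 0.405] pointing down, gripper open.
Joint ranges: [-3.08, 3.08], [-0.75, 2.2], [0.22, 2.44], [-1.43, 4.57], [0, 2.65], [-2.85, 2.85]. Speed limits (rad/s): [2.79, 2.79, 3.14, 3.14, 3.14, 3.14].

### API

Orientations are given as a unit quaternion [x, y, z, w].
In Python, from station import manip gives the robot as it stands.
- The arm moves only by the shell command python3 -m jog 'ROWS' [OPENING] [FORCE]. ROWS is JSON, a list that holds one entry, the list of rows, each a list of 4 numbers: the shift along the world's x, y, z in mm, then the turn about the world's z in degrees. A call has exactly 8 rows; each row shifts and turns the commanded pose from where the row before left it; what a row does not reach is not made up. A row lasts 1/8 s, in which the tool goes at most 62.5 mm and 10.7 degrees, less where a joint would pass 70% of its speed; a pose out of reach is approached as far as the arm can. A call is refused whole if a number of a shift passes 62.5 or a number of a turn 10.7, either way. A call with a gripper value outside its range is refused whole. OPENING is the opening in per cent of the stroke, from 0 (shut) to 100 (fully open), set as the call begins (- or left out, the last holds). The fingers move at their own pace and stop on an object; FORCE is the grip in N (left out, the last holds). Time passes only in rows, so rows that do not move let the fingers close, or fill a call up. It gives the time, the measured TCP pose, the force and the opening at its end, in the units of the state.
- manip.sense(): the state, without advancing time (a new reading comes with each control period).
- manip.snapshot(name): name is "side" or "top"; returns the picture (384x512x3 uint8, red, green, blue); there is no depth.
- manip.camera_info(name): a dict with "fx", "fy", "cx", "cy" (pixels), "k1" (the pictures are not rectified: a ray, as slopes to the right and down, at radius r is drawn at 1 + k1 r^2 times it, then the intrinsics apply), "R" (3x3) and "t" (3): a world point X has camera coordinates R X + t. Camera axes: x right, y down, z forward; pixel columns grow to the right and rows downward; lengths in m; the calibration is good to about 2 mm. A picture is of the moment at which its call begins. camera_info takes no time and is no camera call.
- manip.sign_off(): hands the job in, once; it reports no verdict.
The state is a dict: "t": time; "q": joint angles; "qd": joint speeds; "tau": joint torques, N m; "tcp_pos": TCP position; "tool_rot": TCP orientation; "force": force on the tool from outside, world axes, zero at the start; "ft_torque": the same for the moment, N m; "finger_gap": opening from 0.0 (shut) to 1.0 (fully open).
Only numpy, scipy, OpenCV 4.12 (cv2) and the standard library are available. Lean on these libraries where they do the work, as an engineer would, in place of code of your own. Each camera call takes 0.05 s, during which the arm holds its last target. There are 200 camera calls.

## Working session

There is one attempt and no reset: what is moved stays moved. The work goes in short steps, Python scripts to look and compute and a shell command to move; the robot and the scene stay as the last step left them, time stands still between calls to the robot, and variables do not carry over. Pictures are saved under pics/ and viewed, about 8 in all and at most 12, crops included, and the job is handed in when it is done.

```bash
mkdir -p pics; cat > h.py <<'E'
import numpy as np, cv2
from station import manip
def snap(cam,name):
    im=manip.snapshot(cam); cv2.imwrite(f'pics/{name}.png',im[:,:,::-1]); return im
def ray(cam,u,v):
    c=manip.camera_info(cam); xd,yd=(u-c['cx'])/c['fx'],(v-c['cy'])/c['fy']
    K=np.eye(3); p=cv2.undistortPoints(np.array([[[xd,yd]]],float),K,np.array([c['k1'],0,0,0.]))[0,0]
    R=np.array(c['R']);t=np.array(c['t']); return -R.T@t, R.T@np.array([p[0],p[1],1])
def onplane(cam,u,v,z):
    o,d=ray(cam,u,v); return o+d*(z-o[2])/d[2]
def proj(cam,X):
    c=manip.camera_info(cam); x=np.array(c['R'])@np.array(X)+np.array(c['t']); a=x[:2]/x[2]; a=a*(1+c['k1']*(a@a))
    return a[0]*c['fx']+c['cx'],a[1]*c['fy']+c['cy']
E
python3 - <<'E'
from h import *
a=snap('top','top0');b=snap('side','side0')
for n in('top','side'):
    c=manip.camera_info(n);print(n,c['fx'],c['k1'],-np.array(c['R']).T@c['t'])
print(manip.sense())
E
```

```text
top 403.81039724655443 0.0005070444164917093 [ 0.48476095 -0.01531405  0.91804226]
side 395.8224953260281 -0.13702896956409258 [0.33162958 0.59583698 0.61015796]
{'t': 0.1, 'q': array([ 1.02451417e+00,  5.28335475e-01,  1.43377554e+00, -6.54228731e-05,
        1.18140061e+00, -1.78536607e-01]), 'qd': array([ 0.00252405, -0.00165239, -0.00294901, -0.00072869, -0.00131194,
       -0.00104473]), 'tau': array([ 7.01906247e-04, -4.43301415e+01, -1.78587055e+01, -1.69516420e-04,
        3.91628229e-03,  3.22662140e-05]), 'tcp_pos': array([0.22452963, 0.58293811, 0.4038539 ]), 'tool_rot': array([ 8.24465932e-01,  5.65910775e-01, -8.62505466e-04,  4.21441814e-04]), 'force': array([-0.15259634,  0.83582639, -0.09834507]), 'ft_torque': array([-0.05119912,  0.05228196, -0.01638313]), 'finger_gap': 1.000483709679369}
```

View pics/top0.png

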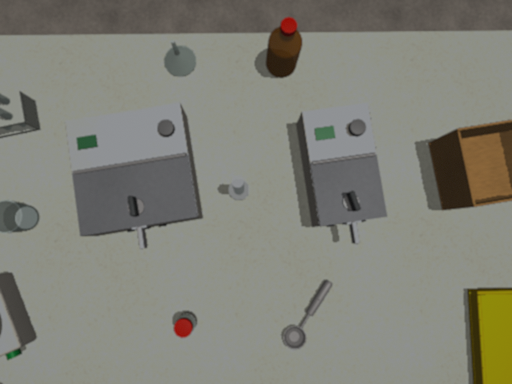

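View pics/side0.png

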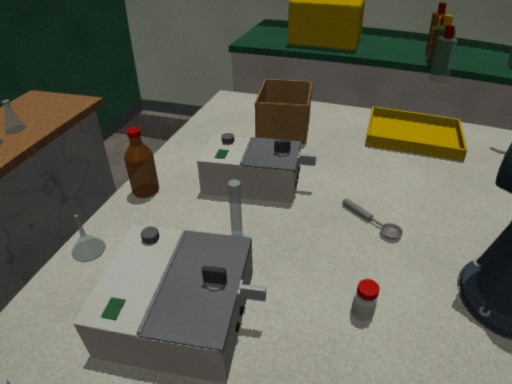

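Top: wide box on the left (wing ~(134,206), tab ~(141,237), front facing the robot). A slim glass stands at (237,188), between the boxes. I'll zoom in.

```bash
python3 - <<'E'
from h import *
a=cv2.imread('pics/top0.png')[180:260,65:205]; b=cv2.imread('pics/side0.png')[220:340,170:290]
c=np.hstack([cv2.resize(a,(560,320),interpolation=2),np.zeros((320,4,3),np.uint8)])
c=cv2.convertScaleAbs(c,alpha=1.6); cv2.imwrite('pics/z.png',c)
for n,u,v,z in [('wing',134,206,.136),('tab',141.5,237,.1),('cornL',79,235,.1),('cornR',199,217,.1),('hL',73,171,.1),('hR',188,154,.1)]: print(n,onplane('top',u,v,z))
print(onplane('side',214,275,.12),onplane('side',255,292,.1))
E
```

```text
wing [0.53747091 0.1995798  0.136     ]
tab [0.47726149 0.19379029 0.1       ]
cornL [0.48312452 0.31889415 0.1       ]
cornR [0.51577151 0.0782484  0.1       ]
hL [0.61300621 0.33395753 0.1       ]
hR [0.64511495 0.10028807 0.1       ]
[0.53883593 0.20730901 0.12      ] [0.46957205 0.20477261 0.1       ]
```

View pics/z.png

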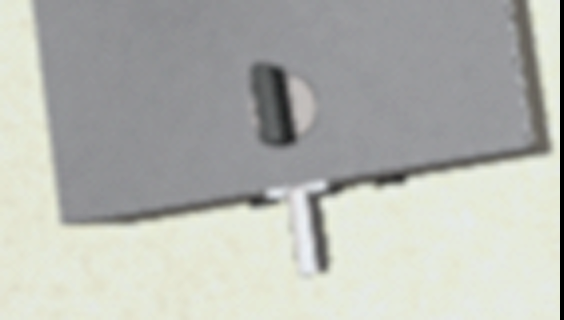

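The crop shows the wing top face centred at crop (267,104), i.e. pixel (131.8,206). The disc centre is about (136,206) and the tab top face runs from (139.5,227.5) to (143,248). The wing is almost in line with the tab.

```bash
python3 - <<'E'
from h import *
print('wingtop',onplane('top',131.8,206,.136),'disc',onplane('top',136,206,.104))
t0=onplane('top',140,227.5,.101);t1=onplane('top',142.7,248,.101);print('tab',t0,t1,t0-t1)
def tri(a,b):
    o1,d1=ray('top',*a);o2,d2=ray('side',*b);A=np.stack([d1,-d2],1);s=np.linalg.lstsq(A,o2-o1,rcond=None)[0];p,q=o1+d1*s[0],o2+d2*s[1];return (p+q)/2,np.linalg.norm(p-q)
print(tri((199,217),(253,238)),tri((79.8,235.5),(220,349)))
E
python3 -m jog '[[[40,-50,0,-10.5],[40,-50,0,-10.5],[40,-50,0,-10.5],[40,-50,0,-10.5],[40,-50,0,-10.5],[40,-50,0,-10.5],[40,-40,0,-10.5],[33,-43,0,-10.5]]]' 60 40
```

```text
wingtop [0.5375306  0.20382046 0.136     ] disc [0.53957122 0.20435957 0.104     ]
tab [0.49633156 0.19671198 0.101     ] [0.45531263 0.19094345 0.101     ] [0.04101894 0.00576852 0.        ]
(array([0.515757  , 0.07886021, 0.09403531]), np.float64(0.0005002593879071025)) (array([0.48336823, 0.31815105, 0.09899933]), np.float64(0.002686491612458849))
t: 1.1
tcp_pos: [0.5332, 0.2057, 0.4044]
tool_rot: [0.991, -0.134, -0.0, -0.0]
force: [1.0, -0.8, 0.2]
finger_gap: 0.603
```

```bash
python3 -m jog '[[[5,-2,-5,-9.4],[0,0,-10,-9.4],[0,0,-10,-9.4],[0,0,-10,-9.4],[0,0,-10,-9.4],[0,0,-10,-9.4],[0,0,0,-9.2],[0,0,0,0]]]' 60
python3 - <<'E'
from h import *
snap('top','t1');a=snap('side','s1')[150:350,120:320]
cv2.imwrite('pics/s1z.png',cv2.resize(a[:,:,::-1],(600,600)))
E
```

```text
t: 2.1
tcp_pos: [0.5368, 0.2053, 0.3492]
tool_rot: [0.763, -0.647, -0.0, 0.0]
force: [0.0, 0.4, -0.7]
finger_gap: 0.601
```

View pics/s1z.png

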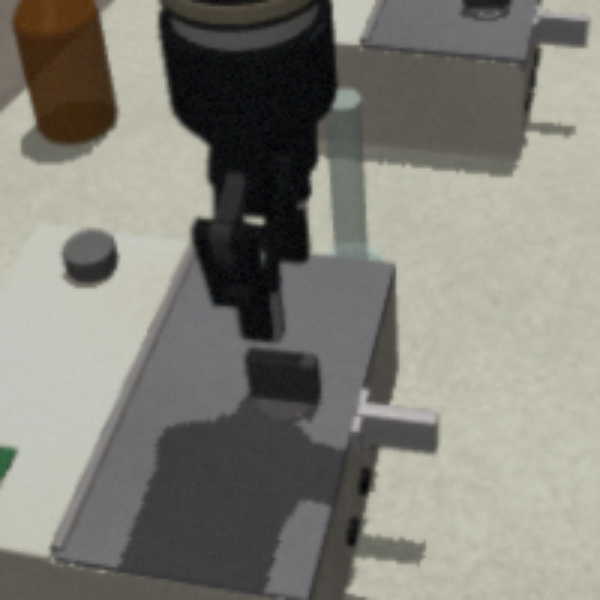

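The fingers are above the wing and straddle it: near finger at crop (262,320), wing at (283,375). I'll descend and close.

```bash
python3 -m jog '[[[2,-1,-10,0],[0,0,-10,0],[0,0,-10,0],[0,0,-10,0],[0,0,-10,0],[0,0,-10,0],[0,0,-6,0],[0,0,0,0]]]' 60
python3 -m jog '[[[0,0,0,0],[0,0,0,0],[0,0,0,0],[0,0,0,0],[0,0,0,0],[0,0,0,0],[0,0,0,0],[0,0,0,0]]]' 0 30
```

```text
t: 3.2
tcp_pos: [0.5388, 0.2044, 0.2832]
tool_rot: [0.762, -0.647, -0.0, 0.0]
force: [-0.1, -0.1, 0.1]
finger_gap: 0.598
t: 4.2
tcp_pos: [0.5387, 0.2061, 0.2844]
tool_rot: [0.762, -0.648, -0.001, -0.002]
force: [-0.3, 7.6, 1.3]
finger_gap: 0.123
```

```bash
python3 -m jog '[[[0,2,0,6],[0,0,0,8],[0,0,0,8],[0,0,0,8],[0,0,0,8],[0,0,0,8],[0,0,0,8],[0,0,0,6]]]' 0 40
python3 -m jog '[[[0,0,0,6],[0,0,0,6],[0,0,0,6],[0,0,0,5],[0,0,0,4],[0,0,0,1],[0,0,0,0],[0,0,0,0]]]'
python3 -c "
from h import *
print(manip.sense()['ft_torque'])"
```

```text
t: 5.2
tcp_pos: [0.5384, 0.2075, 0.2843]
tool_rot: [0.984, -0.178, -0.001, -0.001]
force: [-3.0, 5.3, 2.4]
finger_gap: 0.12
t: 6.2
tcp_pos: [0.538, 0.2076, 0.2843]
tool_rot: [0.998, 0.064, -0.001, -0.001]
force: [-2.7, 5.1, 3.2]
finger_gap: 0.126
[0.83831134 0.43334018 0.06319067]
```

```bash
python3 -m jog '[[[0,1,0,1],[0,0,0,1],[0,0,0,0],[0,0,0,0],[0,0,0,0],[0,0,0,0],[0,0,0,0],[0,0,0,0]]]'
python3 -c "
from h import *
print(manip.sense()['ft_torque'])"
python3 -m jog '[[[0,0,0,0],[0,0,0,0],[0,0,0,0],[0,0,20,0],[0,0,30,0],[-5,0,30,-10],[-10,0,10,-10],[-10,0,0,-10]]]' 60
python3 -m jog '[[[-10,-3,0,-10],[-10,-3,0,-10],[-10,-3,0,-10],[-10,-3,0,-10],[-10,-3,0,-10],[0,0,0,-8],[0,0,0,0],[0,0,0,0]]]' 60
python3 - <<'E'
from h import *
b=snap('side','s2')[150:350,120:320];a=snap('top','t2')[150:290,60:220]
cv2.imwrite('pics/s2z.png',np.hstack([cv2.resize(b,(420,420)),cv2.resize(a,(480,420))[:,:380]])[:,:,::-1])
E
```

```text
t: 7.2
tcp_pos: [0.5381, 0.2079, 0.2843]
tool_rot: [0.997, 0.081, -0.001, -0.001]
force: [-4.4, 4.2, 5.7]
finger_gap: 0.117
[ 0.58070337  0.57114895 -0.26784438]
t: 8.2
tcp_pos: [0.5142, 0.2073, 0.375]
tool_rot: [0.983, -0.182, 0.002, -0.0]
force: [0.1, -0.0, 1.0]
finger_gap: 0.603
t: 9.2
tcp_pos: [0.4642, 0.1923, 0.3737]
tool_rot: [0.774, -0.633, 0.0, -0.0]
force: [-0.0, 0.2, 0.0]
finger_gap: 0.597
```

View pics/s2z.png

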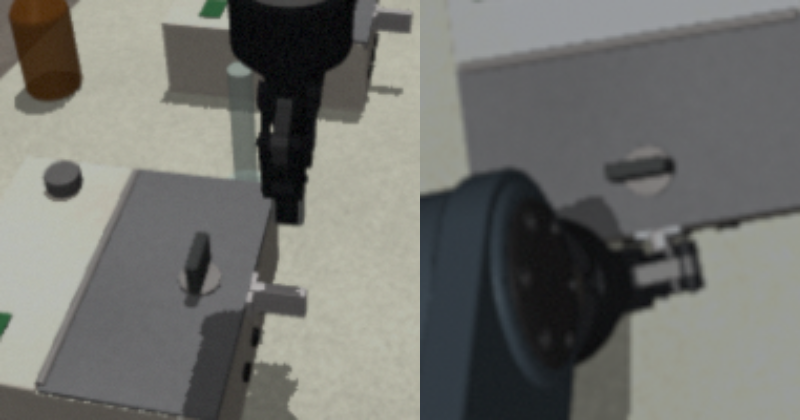

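The wing now lies across the box; the torque reversed at the stop. The tab is between the fingers as seen from above. I'll descend onto the tab.

```bash
python3 -m jog '[[[4,4,-20,-3],[0,0,-20,0],[0,0,-20,0],[0,0,-20,0],[0,0,-20,0],[0,0,-20,0],[0,0,-11,0],[0,0,0,0]]]' 60
python3 -m jog '[[[0,0,0,0],[0,0,0,0],[0,0,0,0],[0,0,0,0],[0,0,0,0],[0,0,0,0],[0,0,0,0],[0,0,0,0]]]' 0 40
```

```text
t: 10.3
tcp_pos: [0.4679, 0.1963, 0.2421]
tool_rot: [0.757, -0.654, -0.0, 0.001]
force: [-1.1, -0.6, -0.2]
finger_gap: 0.6
t: 11.3
tcp_pos: [0.4682, 0.1964, 0.2434]
tool_rot: [0.757, -0.654, 0.001, -0.001]
force: [-0.4, 0.1, 6.6]
finger_gap: 0.11
```

```bash
python3 -m jog '[[[0,0,16,0],[1.5,0.2,16,0],[3,0.4,15.7,0],[4.6,0.6,15.3,0],[6.1,0.9,14.8,0],[7.5,1.1,14.1,0],[8.8,1.3,13.3,0],[10.2,1.5,12.3,0]]]' 0 40
python3 -c "
from h import *
print(manip.sense()['ft_torque'])"
```

```text
t: 12.3
tcp_pos: [0.5087, 0.2024, 0.3583]
tool_rot: [0.757, -0.654, -0.002, 0.002]
force: [1.1, 1.1, -10.9]
finger_gap: 0.108
[0.17164135 0.19222356 0.10586558]
```

Lifting as expected, with low forces.

```bash
python3 -m jog '[[[11.3,1.6,11.2,0],[12.4,1.8,10.1,0],[13.3,1.9,8.7,0],[14.1,2,7.4,0],[14.7,2.1,5.9,0],[15.2,2.2,4.3,0],[15.6,2.2,2.9,0],[14,2,1,0]]]' 0 40
python3 -m jog '[[[0,0,0,0],[0,0,0,0],[0,0,0,0],[0,0,0,0],[0,0,0,0],[0,0,0,0],[0,0,0,0],[0,0,0,0]]]'
python3 - <<'E'
from h import *
b=snap('side','s3'); cv2.imwrite('pics/s3z.png',b[50:350,60:400,::-1])
E
```

```text
t: 13.3
tcp_pos: [0.6181, 0.2188, 0.4107]
tool_rot: [0.757, -0.654, -0.004, 0.003]
force: [-6.8, 0.9, 3.2]
finger_gap: 0.113
t: 14.3
tcp_pos: [0.6192, 0.2189, 0.4108]
tool_rot: [0.757, -0.654, -0.002, 0.0]
force: [-2.7, 5.0, -1.6]
finger_gap: 0.113
```

View pics/s3z.png

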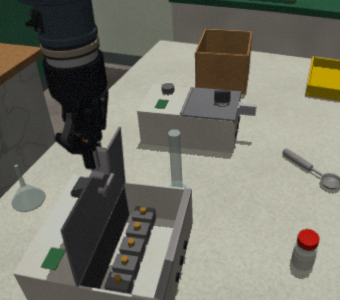

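The panel stands upright with the tab held. I'll release and retreat upward.

```bash
python3 -m jog '[[[0,0,0,0],[0,0,0,0],[0,0,0,0],[0,0,0,0],[0,0,15,0],[0,0,25,0],[0,0,25,0],[0,0,25,0]]]' 60
python3 -m jog '[[[0,20,20,0],[-10,30,0,0],[-20,40,0,0],[-20,40,0,0],[-20,40,0,0],[-20,40,0,0],[0,20,0,0],[0,0,0,0]]]' 60
python3 - <<'E'
from h import *
b=snap('side','s4'); a=snap('top','t4')
cv2.imwrite('pics/s4z.png',np.hstack([b[50:350,60:400],a[60:360,60:400]])[:,:,::-1])
E
```

```text
t: 15.35
tcp_pos: [0.6203, 0.2181, 0.5039]
tool_rot: [0.757, -0.654, 0.001, -0.001]
force: [-0.0, -0.0, 0.2]
finger_gap: 0.601
t: 16.35
tcp_pos: [0.5304, 0.449, 0.5222]
tool_rot: [0.757, -0.653, 0.001, -0.001]
force: [-0.4, -0.8, -0.0]
finger_gap: 0.601
```

View pics/s4z.png

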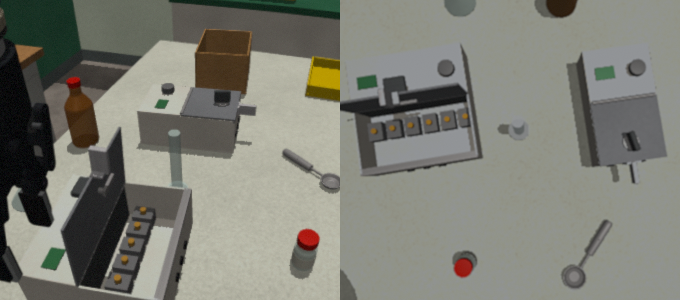

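```bash
python3 -c "
from station import manip
print(manip.sign_off())"
```

```text
the job is handed in; nothing more can be done
None
```

I unlocked the wide box, swung its panel up to about upright, left it standing open and handed the job in at about 16.4 s.

- **Fastener:** I turned the wing about 90° counter-clockwise. The wrist torque reversed at the end of the turn, which fits the stop, and a picture showed the wing lying across the box.
- **Panel:** I gripped the tab and followed the hinge arc. The tool's travel puts the opening at about 1.58 rad; I did not measure that angle separately from the pictures.
- **After release:** pictures from both cameras show the panel still standing and the gripper clear of it. The narrow box was never touched, its wing is still front to back, and nothing has fallen over.
- **Forces:** contact force readings at the end of each move stayed at about 11 N or less.

No check failed. The only disagreement was 3–4 mm between the camera position of the wing and where the gripper found it, and I allowed for that at the tab.

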